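Send a loaded carrier down the gravity rail

ROBOT

A 7-joint arm with a two-finger parallel gripper is mounted at the origin on a cart in front of the work surface, level with it; the furniture and walls round the work are solid. World frame = base frame: x ahead of the robot, y to its left, z up, the work surface at z = 0. Lengths are in m, angles in rad, forces in N, time in s.
With the tool pointing down it reaches from about 0.4 to 0.85 m from the base axis. Payload 10.4 kg.
Tool frame: the origin (TCP) lies at the centre of the arm's flange, where the gripper is bolted on; the fingertips stand 173 mm ahead of it and the grasp point (between the pads) lies 155 mm ahead of it; z points along the fingers, y is the line along which they close (so a half turn about z gives the same grasp; the last joint's range is limited). The gripper opens to 85 mm and grips with 20 to 120 N. Pads are 22 mm wide; open, the fingers measure 114 mm over their backs; the gripper's body (76 mm by 85 mm) begins 54 mm behind the grasp point. The pads swing forward as they close: fully open they stand 13 mm farther back than shut.
Start: joints at [-1.301, 0.332, -0.065, 1.46, 0.022, 1.35, -0.088], TCP at [0.18, 0.598, 0.405] pointing down, gripper open.
Joint ranges: [-2.6, 2.6], [-0.5, 2.12], [-1.47, 1.34], [0.16, 2.42], [-1.27, 4.41], [0.06, 2.06], [-2.6, 2.6]. Speed limits (rad/s): [2.22, 2.22, 2.79, 2.79, 3.14, 3.14, 3.14].

INTERFACE

Orientations are given as a unit quaternion [x, y, z, w].
In Python, from workcell import manip, viewer, finder gives the robot as it stands.
- The arm moves only by the tool arm_command, never from a script. Its argument "plan" is a list of rows, each an object with "dp": the shift along the tool's x, y, z in mm, a list of three; "spin": the turn about the tool's z in rad. A call has 1 to 5 rows; each row shifts and turns the commanded pose from where the row before left it, along the tool's axes as they then stand; what a row does not reach is not made up. A row lasts 1/10 s, in which the tool goes at most 50 mm and 8.59 degrees, less where a joint would pass 70% of its speed; a pose out of reach is approached as far as the arm can. A call is refused whole if a number of a shift passes 50 or a number of a turn 0.15, either way. A call with a gripper value outside its range is refused whole. "grip" is the closure, from -1 (fully open) to 1 (shut), set as the call begins (left out, the last holds). The fingers move at their own pace and stop on an object; "newtons" is the grip in N (left out, the last holds). Time passes only in rows, so rows that do not move let the fingers close. It gives the time, the measured TCP pose, the force, the opening and the grip force at its end, in the units of the state.
- manip.get_obs(): the state, without advancing time (a new reading comes with each control period).
- viewer.camera(name): name is "scene" or "top" or "wrist"; returns the picture (400x640x3 uint8, blue, green, red); there is no depth.
- viewer.camera_params(name): a dict with "vertical_fov" (degrees; the focal length in pixels is half the picture's height over the tangent of half this angle, whatever the lens; pixels are square), "cx", "cy" (the principal point, pixels), "R" (3x3) and "t" (3): a world point X has camera coordinates R X + t; the wrist camera has in their place "T_tool_cam" (4x4, takes a point from camera to tool coordinates, whose origin is the TCP and whose axes are the flange's). Camera axes: x right, y down, z forward; pixel columns grow to the right and rows downward; lengths in m; the calibration is good to about 2 mm. A picture is of the moment at which its call begins: read the wrist's pose just before it. camera_params takes no time and is no camera call.
- manip.hand_in(): hands the job in; it is judged then, once.
Trained networks look in the newest picture that a camera, given by its name, has taken for a name from the list of things; names that differ only in an ending like _2 or _b are one class to them, and where a whole thing is asked for, a point or a joint stands for the part that bears it (a point fixed in the world has none). Each returns a list of dicts, best first, with "score" (0 to 1); they miss things now and then, are a little off and sometimes report something else, mostly with a low value. They report only what shows in the picture. A call takes as long as a camera call.
- finder.find_in(camera, thing): "position" ([x, y, z] in m, in world coordinates, good to about 4 mm: the middle of the surface that is visible of it).
The state is a dict: "clock": time; "joint_pos": joint angles; "joint_velocities": joint speeds; "tau": joint torques, N m; "position": TCP position; "ee_rot": TCP orientation; "ft_force": force on the tool from outside, world axes, zero at the start; "torque": the same for the moment, N m; "grip_width": opening from 0.0 (shut) to 1.0 (fully open); "grasp_force": force on a finger pad.
Only numpy, scipy, OpenCV 4.12 (cv2) and the standard library are available. Lean on these libraries where they do the work, as an engineer would, in place of code of your own. Each camera call takes 0.05 s, during which the arm holds its last target. There are 200 camera calls.

TASK

Hang the carrier that has the brake pads bolted to its sides on the raised end of the sloping rail, wheels on the bar, and let go there so that it rolls by itself down to the stop at the low end; see that it gets there. Set it on the bar, do not drop it, and leave the empty carrier where it stands.

Things in the scene. Friction and masses are not known exactly. Their poses are not given: they have to be found in the camera images.
- carrier_grip (a point): Middle of the top tab of the loaded carrier: hanger as the spare, plus a brake pad bolted outside each plate (86 mm wide in all), standing on the bench, 0.7 kg. x along it, y across, z up; either way round fits the rail. Seated, this point is 64 mm square above the bar's axis. Wheel flanges centre it within 8 mm; let go, it starts at once and rolls at some 0.1 m/s, about 3 s to the stop.
- spare_grip (a point): The same point of the empty carrier, a bystander without pads. Hanger: dark steel inverted U, open below, 156 mm long (x), 42 wide (y), side plates 103 tall, 34 gap, two flanged wheels between them 100 apart. Tab on top: upright, 56 long (x), 12 thick (y), 102 to 144 mm above the plates' lower edges, on which it stands; this point is 125 mm above them. Pinch it across y.
- rail_start (a point): On the bar's axis near its raised end: set the carrier's middle about here. Round steel bar, 12 mm thick, 485 long; its upper tip is 121 mm uphill of this point. On two 14 mm wide end posts and a plywood board 520x100x14 mm, else free beside and under it. x along the bar downhill (slope 0.105 rad), y level across it, z square to it, up. Axis 143 mm above the bench here.
- rail_stop (a point): On the bar's axis, at the uphill face of the black rubber stop at the low end (60 mm wide, from 15 mm below to 31 mm above the axis), 350 mm down the bar from rail_start; same axes. A carrier that has reached the stop has its middle 78 mm uphill of this point.

How it is judged:
On the way, in this order (a step that is already met when the one before it is completed fails the run):
1. still held, the carrier is set on the bar at the raised end (60 mm uphill to 90 mm downhill of rail_start, tab 50 to 80 mm above the bar's axis, 20 mm sideways, 0.2 rad) (x of carrier_grip in the frame of rail_start between -0.06 and 0.09 m and y of carrier_grip in the frame of rail_start between -0.02 and 0.02 m and z of carrier_grip in the frame of rail_start between 0.05 and 0.08 m and angle between the x axis of carrier_grip and the x axis of rail_start, either way round below 0.2 rad and contact force between carrier and the fingers above 0.5 N), for 0.1 s.
2. let go on the bar, it rolls with the robot off it while still at least 50 mm short of the stop (x of carrier_grip in the frame of rail_stop below -0.128 m and z of carrier_grip in the frame of rail_stop between 0.05 and 0.08 m and contact force between carrier and the arm below 0.1 N and contact force between carrier and the fingers below 0.1 N), for 0.1 s.
At the end, for the whole second after the job is handed in: The loaded carrier hangs on the bar by its wheels, at rest within 17 mm of the stop, its tab's middle 55 to 75 mm above the bar's axis and within 20 mm sideways, in line within 0.17 rad (x of carrier_grip in the frame of rail_stop between -0.095 and -0.06 m and y of carrier_grip in the frame of rail_stop between -0.02 and 0.02 m and z of carrier_grip in the frame of rail_stop between 0.055 and 0.075 m and angle between the x axis of carrier_grip and the x axis of rail_stop, either way round below 0.17 rad and linear speed of carrier below 0.03 m/s); the robot touches nothing.
It fails at once if the empty carrier is moved more than 30 mm (distance of spare_grip from where it was at the start of the episode above 0.03 m).
It fails at once if the robot pushes or holds the carrier while it hangs on the lower part of the bar (within 60 mm of the stop) (x of carrier_grip in the frame of rail_stop between -0.138 and 0 m and y of carrier_grip in the frame of rail_stop between -0.03 and 0.03 m and z of carrier_grip in the frame of rail_stop below 0.08 m and (contact force between carrier and the fingers above 0.5 N or contact force between carrier and the arm above 0.5 N)).
It also fails if it takes over 45 s, if anything falls off the work surface, if the arm or the gripper's body presses on something with over 40 N, if the wrist force passes 120 N, or if a joint passes its speed limit or range.

## Working session

There is one attempt and no reset: what is moved stays moved. The work goes in short steps, Python scripts to look and compute and a tool call to move; the robot and the scene stay as the last step left them, time stands still between calls to the robot, and variables do not carry over. Pictures are saved under pics/ and viewed, at most 13 in all, crops included, and the job is handed in when it is done.

Besides the shell and the picture viewer there is one more tool, called after ">>>" in YAML: its name, and indented under it one key for each argument. arm_command: Moves the arm, as the interface text tells. Its arguments: {"type":"object","properties":{"plan":{"type":"array","items":{"type":"object","properties":{"dp":{"type":"array","items":{"type":"number"}},"spin":{"type":"number"}}}},"grip":{"type":"number"},"newtons":{"type":"number"}},"required":["plan"]}

```bash
mkdir -p pics; python3 - <<'E'
from workcell import manip, viewer, finder
import cv2, numpy as np
o=manip.get_obs(); print({k:np.round(o[k],3).tolist() for k in('clock','position','ee_rot','joint_pos','ft_force')})
ims=[viewer.camera(n) for n in('scene','top')]
for n,i in zip(('scene','top'),ims):
    cv2.imwrite(f'pics/{n}0.png',i)
    p=viewer.camera_params(n); print(n,p)
    for t in('carrier_grip','spare_grip','rail_start','rail_stop'):
        print(n,t,[(np.round(d['position'],3).tolist(),round(d['score'],2)) for d in finder.find_in(n,t)[:3]])
E
```

```text
{'clock': 0.0, 'position': [0.18, 0.598, 0.404], 'ee_rot': [0.146, 0.989, -0.001, -0.0], 'joint_pos': [-1.301, 0.333, -0.065, 1.461, 0.022, 1.35, -0.089], 'ft_force': [0.531, 0.533, -0.171]}
scene {'vertical_fov': 46.58673766584029, 'cx': 322.96809580350777, 'cy': 204.74648851172367, 'R': array([[ 0.90243799, -0.43025011, -0.02214777],
       [-0.19940063, -0.37156152, -0.9067422 ],
       [ 0.38189668,  0.82269489, -0.42110338]]), 't': array([-0.45428399,  0.27525742,  0.83627896])}
scene carrier_grip [([0.422, 0.285, 0.094], 0.98)]
scene spare_grip [([0.424, -0.209, 0.084], 0.76)]
scene rail_start [([0.605, -0.146, 0.128], 0.63)]
scene rail_stop [([0.602, -0.142, 0.13], 0.75)]
top {'vertical_fov': 55.633072157789684, 'cx': 320.3664206210035, 'cy': 202.96258973943694, 'R': array([[-0.33583973, -0.94190378,  0.00538058],
       [-0.91632529,  0.32538637, -0.23339167],
       [ 0.21808172, -0.08331256, -0.97236792]]), 't': array([0.21741039, 0.50563432, 1.08316476])}
top carrier_grip [([0.432, 0.306, 0.104], 0.88)]
top spare_grip [([0.434, -0.178, 0.106], 0.9)]
top rail_start [([0.592, -0.027, 0.135], 0.84)]
top rail_stop [([0.598, -0.028, 0.137], 0.79)]
```

View pics/scene0.png

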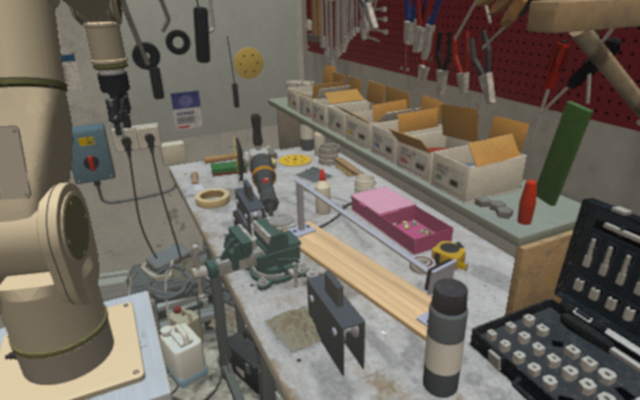

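View pics/top0.png

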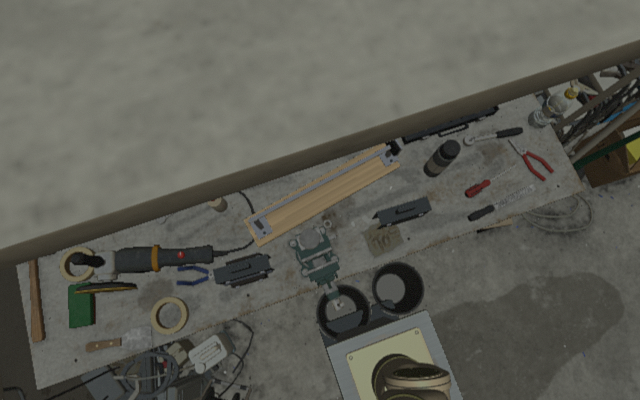

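The scene view shows the loaded carrier behind the vise near (245,205), the rail's raised end at (300,185), the stop at about (437,270) and the spare at (335,320). In the top view the loaded carrier is at (243,268), the raised end at (258,225), the stop at (393,150) and the spare at (402,212). I'll enlarge the top view for pixel measurements.

```bash
python3 - <<'E'
import cv2
i=cv2.imread('pics/top0.png')[135:290,205:410]
cv2.imwrite('pics/topc.png',cv2.resize(i,None,fx=3.9,fy=3.8,interpolation=cv2.INTER_CUBIC))
E
```

```text
(no output)
```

View pics/topc.png

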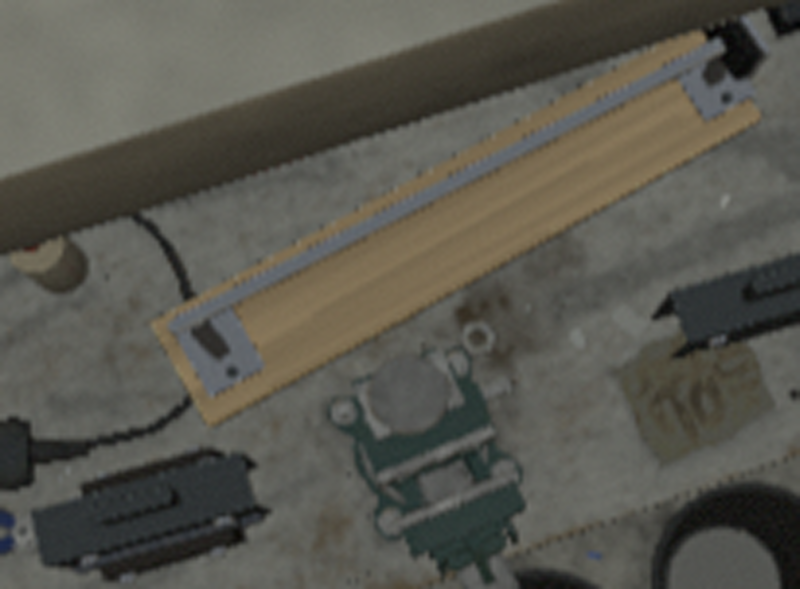

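```bash
cat >h.py <<'E'
import numpy as np
from workcell import manip, viewer, finder
from scipy.spatial.transform import Rotation as Ro
def cam(n,obs=None):
    p=viewer.camera_params(n); f=200/np.tan(np.radians(p['vertical_fov'])/2)
    if 'R' in p: R,t=np.array(p['R']),np.array(p['t'])
    else:
        T=np.eye(4);T[:3,:3]=Ro.from_quat(obs['ee_rot']).as_matrix();T[:3,3]=obs['position']
        M=np.linalg.inv(T@np.array(p['T_tool_cam']));R,t=M[:3,:3],M[:3,3]
    return f,p['cx'],p['cy'],R,t
def onplane(c,u,v,z):
    f,cx,cy,R,t=c; d=R.T@np.array([(u-cx)/f,(v-cy)/f,1]); o=-R.T@t
    return o+d*(z-o[2])/d[2]
def proj(c,X):
    f,cx,cy,R,t=c; q=R@np.array(X)+t; return np.array([f*q[0]/q[2]+cx,f*q[1]/q[2]+cy])
E
python3 - <<'E'
from h import *
c=cam('top'); g=lambda u,v,z:onplane(c,205+u/3.9,135+v/3.8,z)
tip=g(174,325,.1557); st=g(718,47,.1063)
d=st-tip; print('tip',tip,'stop',st,'len(471)',np.linalg.norm(d),'yaw',np.arctan2(d[1],d[0]))
s=tip+d*121/471; print('start',s)
a=g(106,521,.144);b=g(176,494,.144);print('tab',a,b,np.linalg.norm(b-a),(a+b)/2,'yaw',np.arctan2(*(b-a)[1::-1]))
for n in('scene',):
  k=cam(n); print('scene px tip,start,stop,tab',proj(k,tip),proj(k,s),proj(k,st),proj(k,(a+b)/2))
print(Ro.from_quat(manip.get_obs()['ee_rot']).as_matrix().round(3).tolist(), viewer.camera_params('wrist'))
E
```

```text
tip [0.54573954 0.24135887 0.1557    ] stop [ 0.63108659 -0.21211147  0.1063    ] len(471) 0.4640687801526781 yaw -1.3847638614193043
start [0.56766521 0.12486224 0.14300913]
tab [0.43045043 0.32755682 0.144     ] [0.43233891 0.27703349 0.144     ] 0.05055860667417656 [0.43139467 0.30229516 0.144     ] yaw -1.5334352601450358
scene px tip,start,stop,tab [295.71901666 179.33483331] [323.43847405 198.80945954] [433.49129322 276.12834387] [245.52553089 183.78492808]
[[-0.957, 0.289, -0.0], [0.289, 0.957, 0.0], [0.0, 0.0, -1.0]] {'vertical_fov': 65.24209923589456, 'cx': 313.95499008521284, 'cy': 197.77091236300197, 'T_tool_cam': array([[ 7.28388612e-05, -9.62254159e-01, -2.72152399e-01,
         6.92226263e-02],
       [ 9.99999352e-01, -2.39193975e-04,  1.11336227e-03,
         8.62683851e-04],
       [-1.13643468e-03, -2.72152304e-01,  9.62253518e-01,
         3.03230910e-02],
       [ 0.00000000e+00,  0.00000000e+00,  0.00000000e+00,
         1.00000000e+00]])}
```

```bash
cat >>h.py <<'E'
def plan(x,y,z,yaw,n):
    "rows to bring TCP to xyz with tool y axis at world angle yaw (mod pi, nearest)"
    o=manip.get_obs();M=Ro.from_quat(o['ee_rot']).as_matrix();p=np.array(o['position'])
    a=np.arctan2(M[1,1],M[0,1]);da=(yaw-a+np.pi/2)%np.pi-np.pi/2
    D=(np.array([x,y,z])-p)*1000/n; print('clock',o['clock'],'pos',p.round(4),'yaw',round(a,4),'D',(D*n).round(1),'da',round(da,3))
    for i in range(n):
        A=Ro.from_euler('z',da*i/n).as_matrix()@M
        print(i,(A.T@D).round(0).tolist(),'spin',round(-da/n,3))
E
python3 -c "
from h import *
plan(.431,.302,.42,.037,10)"
```

```text
clock 0.5 pos [0.1804 0.5984 0.4047] yaw 1.278 D [ 250.6 -296.4   15.3] da -1.241
0 [-33.0, -21.0, -2.0] spin 0.124
1 [-35.0, -17.0, -2.0] spin 0.124
2 [-37.0, -13.0, -2.0] spin 0.124
3 [-38.0, -8.0, -2.0] spin 0.124
4 [-39.0, -3.0, -2.0] spin 0.124
5 [-39.0, 2.0, -2.0] spin 0.124
6 [-38.0, 7.0, -2.0] spin 0.124
7 [-37.0, 11.0, -2.0] spin 0.124
8 [-35.0, 16.0, -2.0] spin 0.124
9 [-33.0, 20.0, -2.0] spin 0.124
```

>>> arm_command:
  plan:
    - {"dp": [-33, -21, -2], "spin": 0.124}
    - {"dp": [-35, -17, -2], "spin": 0.124}
    - {"dp": [-37, -13, -2], "spin": 0.124}
    - {"dp": [-38, -8, -2], "spin": 0.124}
    - {"dp": [-39, -3, -2], "spin": 0.124}
  grip: -1

```text
clock: 1.0
position: [0.3072, 0.448, 0.415]
ee_rot: [0.443, 0.897, 0.0, -0.0]
ft_force: [0.5, 0.0, 0.5]
grip_width: 1.001
grasp_force: 0.0
```

>>> arm_command:
  plan:
    - {"dp": [-39, 2, -2], "spin": 0.124}
    - {"dp": [-38, 7, -2], "spin": 0.124}
    - {"dp": [-37, 11, -2], "spin": 0.124}
    - {"dp": [-35, 16, -2], "spin": 0.124}
    - {"dp": [-33, 20, -2], "spin": 0.124}

```text
clock: 1.5
position: [0.4331, 0.3012, 0.4251]
ee_rot: [0.695, 0.719, 0.0, -0.0]
ft_force: [0.0, 0.5, 0.1]
grip_width: 0.998
grasp_force: 0.0
```

>>> arm_command:
  plan:
    - {"dp": [0, 0, 0]}
    - {"dp": [0, 0, 0]}
    - {"dp": [0, 0, 0]}

```text
invalid input at $.plan[0]: expected keys dp, spin
```

```bash
python3 - <<'E'
from h import *
import cv2
o=manip.get_obs(); im=viewer.camera('wrist'); cv2.imwrite('pics/w1.png',im)
print([(np.round(d['position'],4).tolist(),round(d['score'],2)) for d in finder.find_in('wrist','carrier_grip')[:3]])
np.save('w1.npy',{k:o[k] for k in('position','ee_rot')},allow_pickle=True)
print(o['clock'],o['position'],o['ee_rot'],o['joint_pos'],o['joint_velocities'],o['grip_width'])
c=cam('wrist',o); print(proj(c,[.431,.302,.144]))
E
```

```text
[([0.4369, 0.3154, 0.1016], 0.67)]
1.5 [0.43311219 0.30122392 0.42506011] [ 6.95343837e-01  7.18677129e-01  3.52567530e-04 -8.72838262e-05] [-0.96030056  0.09944844  0.28705352  1.70286794 -0.02913108  1.34273625
 -0.63502065] [ 0.37876648  0.04654287  0.39171442 -0.07533985 -0.0481425   0.04071339
 -0.45464987] 0.9978400852218149
[311.15815723 196.1304091 ]
```

View pics/w1.png

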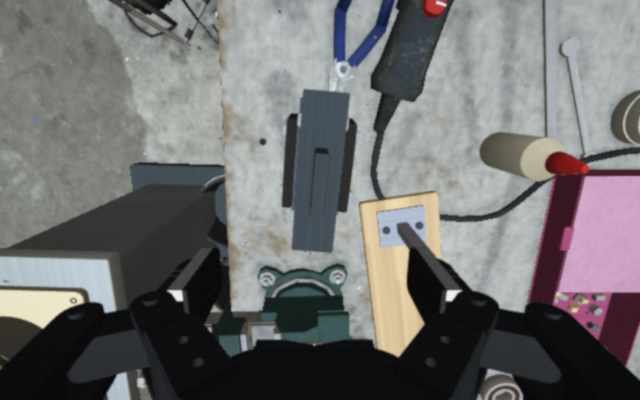

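The wrist picture shows the carrier with its pads. The hanger's top-plate corners are at (303,90), (349,93), (332,251) and (292,249), and the tab runs from about (322,150) to (313,225).

```bash
python3 - <<'E'
from h import *
import cv2
o=np.load('w1.npy',allow_pickle=True).item(); c=cam('wrist',o)
q=[onplane(c,*p,.103) for p in((303,90),(349,93),(332,251),(292,249))]
print(np.round(q,4).tolist(),'centre',np.mean(q,0).round(4))
d=(q[0]+q[1]-q[2]-q[3])/2; print('len',np.linalg.norm(d),'yaw',np.arctan2(-d[1],-d[0])+np.pi/2,'w',np.linalg.norm(q[0]-q[1]),np.linalg.norm(q[2]-q[3]))
i=cv2.imread('pics/w1.png')[80:260,270:370]
cv2.imwrite('pics/w1c.png',cv2.convertScaleAbs(cv2.resize(i,None,fx=3.3,fy=3.3,interpolation=cv2.INTER_CUBIC),alpha=2.2))
E
```

```text
[[0.4208, 0.3878, 0.103], [0.4617, 0.3866, 0.103], [0.454, 0.2335, 0.103], [0.4133, 0.2344, 0.103]] centre [0.4374 0.3105 0.103 ]
len 0.15345383272690735 yaw -0.04952209008559394 w 0.04083196370859207 0.04076329173854788
```

View pics/w1c.png

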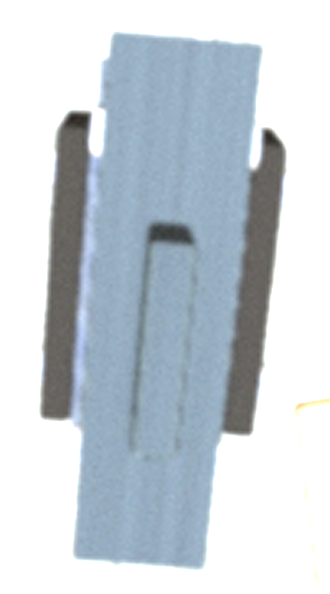

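The crop shows the tab's top face with corners at (150,240), (195,243), (180,458) and (133,455), so its centre is at about (320,186) in the full picture.

```bash
python3 - <<'E'
from h import *
o=np.load('w1.npy',allow_pickle=True).item(); c=cam('wrist',o)
q=[onplane(c,270+u/3.3,80+v/3.3,.144) for u,v in((150,240),(195,243),(180,458),(133,455))]
print('centre',np.mean(q,0).round(4)); d=(q[0]+q[1]-q[2]-q[3])/2; print(np.linalg.norm(d),np.arctan2(-d[1],-d[0])+np.pi/2)
plan(.437,.310,.283,-.050,4)
E
```

```text
centre [0.4379 0.3103 0.144 ]
0.05538422520222046 -0.03414564115430041
clock 1.6 pos [0.4357 0.2978 0.4254] yaw 0.0259 D [   1.3   12.2 -142.4] da -0.076
0 [3.0, 0.0, 36.0] spin 0.019
1 [3.0, 0.0, 36.0] spin 0.019
2 [3.0, 0.0, 36.0] spin 0.019
3 [3.0, 0.0, 36.0] spin 0.019
```

>>> arm_command:
  plan:
    - {"dp": [12, 2, 20], "spin": 0.07}
    - {"dp": [0, 0, 40], "spin": 0}
    - {"dp": [0, 0, 40], "spin": 0}
    - {"dp": [0, 0, 20], "spin": 0}
    - {"dp": [0, 0, 0], "spin": 0}

```text
clock: 2.1
position: [0.4328, 0.3144, 0.3019]
ee_rot: [0.718, 0.696, -0.003, -0.0]
ft_force: [-1.2, 0.0, 0.1]
grip_width: 1.003
grasp_force: 0.0
```

```bash
python3 -c "
from h import *
plan(.4375,.310,.283,-.045,1)"
```

```text
clock 2.1 pos [0.4328 0.3144 0.3019] yaw -0.031 D [  4.7  -4.4 -18.9] da -0.014
0 [-4.0, 5.0, 19.0] spin 0.014
```

>>> arm_command:
  plan:
    - {"dp": [-2, 4, 18], "spin": 0.014}
    - {"dp": [0, 0, 0], "spin": 0}
    - {"dp": [0, 0, 0], "spin": 0}
    - {"dp": [0, 0, 0], "spin": 0}

```text
clock: 2.5
position: [0.438, 0.313, 0.2882]
ee_rot: [0.723, 0.691, 0.001, -0.0]
ft_force: [-0.1, 0.3, 0.1]
grip_width: 0.999
grasp_force: 0.0
```

```bash
python3 -c "
from h import *
plan(.4375,.310,.283,-.045,1)"
```

```text
clock 2.5 pos [0.438  0.313  0.2882] yaw -0.0455 D [-0.5 -3.  -5.2] da 0.0
0 [-3.0, -0.0, 5.0] spin -0.0
```

>>> arm_command:
  plan:
    - {"dp": [-3, 0, 6], "spin": 0}
    - {"dp": [0, 0, 0], "spin": 0}

```text
clock: 2.7
position: [0.4375, 0.3091, 0.2805]
ee_rot: [0.723, 0.691, -0.0, -0.0]
ft_force: [-0.3, 0.2, -0.8]
grip_width: 1.001
grasp_force: 0.0
```

>>> arm_command:
  plan:
    - {"dp": [0, 0, 0], "spin": 0}
    - {"dp": [0, 0, 0], "spin": 0}
    - {"dp": [0, 0, 0], "spin": 0}
    - {"dp": [0, 0, 0], "spin": 0}
    - {"dp": [0, 0, 0], "spin": 0}
  grip: 1
  newtons: 40

```text
clock: 3.2
position: [0.4376, 0.3096, 0.2807]
ee_rot: [0.723, 0.691, -0.0, -0.0]
ft_force: [-4.2, -0.1, 3.4]
grip_width: 0.141
grasp_force: 2.9
```

>>> arm_command:
  plan:
    - {"dp": [0, 0, 0], "spin": 0}
    - {"dp": [0, 0, 0], "spin": 0}
    - {"dp": [0, 0, 0], "spin": 0}

```text
clock: 3.5
position: [0.4377, 0.3096, 0.2808]
ee_rot: [0.723, 0.691, 0.0, 0.0]
ft_force: [0.7, -0.1, 0.5]
grip_width: 0.141
grasp_force: 39.9
```

>>> arm_command:
  plan:
    - {"dp": [0, 0, -20], "spin": 0}
    - {"dp": [0, 0, -40], "spin": 0}
    - {"dp": [0, 0, -45], "spin": 0}
    - {"dp": [0, 0, -45], "spin": 0}
    - {"dp": [0, 0, -45], "spin": 0}

```text
clock: 4.0
position: [0.4371, 0.3092, 0.4763]
ee_rot: [0.723, 0.691, -0.001, -0.0]
ft_force: [0.2, 1.0, -7.4]
grip_width: 0.134
grasp_force: 40.1
```

>>> arm_command:
  plan:
    - {"dp": [0, 0, -15], "spin": 0}
    - {"dp": [0, 0, 0], "spin": 0}
    - {"dp": [0, 0, 0], "spin": 0}

```text
clock: 4.3
position: [0.4374, 0.3095, 0.4887]
ee_rot: [0.723, 0.691, -0.001, -0.0]
ft_force: [-0.6, -1.1, -8.6]
grip_width: 0.139
grasp_force: 40.1
```

```bash
python3 -c "
from h import *
import cv2
plan(.568,.125,.49,.186,6)
o=manip.get_obs();c=cam('wrist',o)
t=viewer.camera('top');s=viewer.camera('scene');w=viewer.camera('wrist')
cv2.imwrite('pics/w2.png',w)
a=cv2.resize(t[130:300,200:420],(520,400),interpolation=cv2.INTER_CUBIC)
cv2.imwrite('pics/mix.png',np.hstack([a,np.vstack([cv2.resize(s[100:290,200:460],(274,200)),cv2.resize(w,(274,200))])]))
"
```

```text
clock 4.3 pos [0.4374 0.3095 0.4887] yaw -0.0458 D [ 130.6 -184.5    1.3] da 0.232
0 [-30.0, 23.0, -0.0] spin -0.039
1 [-31.0, 22.0, -0.0] spin -0.039
2 [-31.0, 21.0, -0.0] spin -0.039
3 [-32.0, 20.0, -0.0] spin -0.039
4 [-33.0, 18.0, -0.0] spin -0.039
5 [-34.0, 17.0, -0.0] spin -0.039
```

View pics/w2.png

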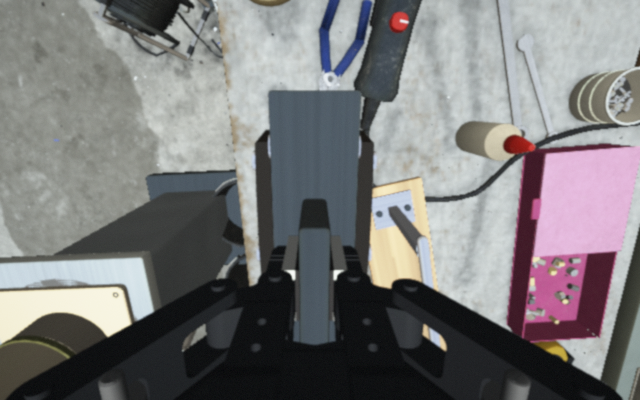

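Lifted: the carrier sits square in the fingers. The bar's upper tip is near (418,240) and the bar runs down to about (435,345). I'll enlarge that to refine its line.

```bash
python3 -c "
import cv2
i=cv2.imread('pics/w2.png')[170:360,365:465]
cv2.imwrite('pics/w2c.png',cv2.resize(i,None,fx=3,fy=3,interpolation=cv2.INTER_CUBIC))"
```

```text
(no output)
```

View pics/w2c.png

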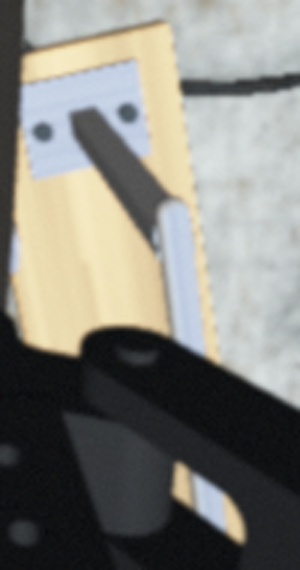

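The crop shows the bar's tip centre at (174,203), with bar centres at (190,350) and (209,500).

```bash
python3 - <<'E'
from h import *
o=manip.get_obs(); c=cam('wrist',o)
tip=onplane(c,365+174/3,170+203/3,.1557); print('tip',tip)
for u,v in((190,350),(209,500)):
    z=.1557
    for _ in range(8):
        q=onplane(c,365+u/3,170+v/3,z); z=.1557-np.hypot(*(q-tip)[:2])*.1054
    print(q,np.arctan2(*(q-tip)[1::-1]))
top=np.array([.54574,.24136]),np.array([.63109,-.21211])
print(np.arctan2(*(np.array([.63109,-.21211])-tip[:2])[::-1]))
E
```

```text
tip [0.54748776 0.24503396 0.1557    ]
[0.5587272  0.1825347  0.14900691] -1.3928650009380252
[0.57307111 0.10872903 0.1410826 ] -1.385262856134316
-1.3899157012946193
```

>>> arm_command:
  plan:
    - {"dp": [-30, 23, 0], "spin": -0.039}
    - {"dp": [-31, 22, 0], "spin": -0.039}
    - {"dp": [-31, 21, 0], "spin": -0.039}
    - {"dp": [-32, 20, 0], "spin": -0.039}
    - {"dp": [-33, 18, 0], "spin": -0.039}

```text
clock: 4.95
position: [0.5473, 0.1545, 0.4894]
ee_rot: [0.652, 0.758, -0.001, -0.0]
ft_force: [0.1, 0.2, -7.2]
grip_width: 0.134
grasp_force: 40.3
```

>>> arm_command:
  plan:
    - {"dp": [-32, 19, 0], "spin": -0.038}
    - {"dp": [0, 0, 0], "spin": 0}
    - {"dp": [0, 0, 0], "spin": 0}
    - {"dp": [0, 0, 0], "spin": 0}

```text
clock: 5.35
position: [0.5699, 0.128, 0.4897]
ee_rot: [0.638, 0.77, -0.001, -0.001]
ft_force: [0.1, 0.7, -6.7]
grip_width: 0.138
grasp_force: 40.3
```

```bash
python3 -c "
from h import *
import cv2
plan(.5696,.1267,.40,.185,4)
s=viewer.camera('scene');w=viewer.camera('wrist')
cv2.imwrite('pics/m3.png',np.vstack([cv2.resize(w[:,120:520],(400,400)),cv2.resize(s[110:290,230:470],(400,190),interpolation=cv2.INTER_AREA)]))
"
```

```text
clock 5.35 pos [0.5699 0.128  0.4897] yaw 0.1882 D [ -0.3  -1.3 -89.7] da -0.003
0 [-0.0, -0.0, 22.0] spin 0.001
1 [-0.0, -0.0, 22.0] spin 0.001
2 [-0.0, -0.0, 22.0] spin 0.001
3 [-0.0, -0.0, 22.0] spin 0.001
```

View pics/m3.png

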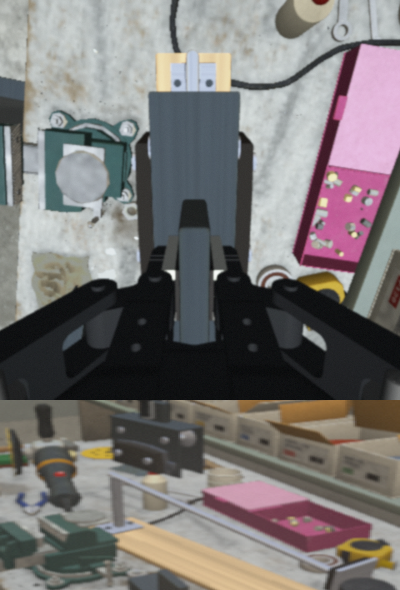

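The wrist view has the rail's top post and bar at (193,70), in line with the carrier's centreline at (195). The carrier is over the bar, so I lower it.

>>> arm_command:
  plan:
    - {"dp": [1, 0, 30], "spin": 0}
    - {"dp": [0, 0, 20], "spin": 0}
    - {"dp": [0, 0, 15], "spin": 0}
    - {"dp": [0, 0, 0], "spin": 0}
    - {"dp": [0, 0, 0], "spin": 0}

```text
clock: 5.95
position: [0.5701, 0.1282, 0.4264]
ee_rot: [0.638, 0.77, 0.0, 0.0]
ft_force: [0.7, 0.1, -6.4]
grip_width: 0.132
grasp_force: 40.3
```

>>> arm_command:
  plan:
    - {"dp": [0, 0, 15], "spin": 0}
    - {"dp": [0, 0, 15], "spin": 0}
    - {"dp": [0, 0, 10], "spin": 0}
    - {"dp": [0, 0, 5], "spin": 0}
    - {"dp": [0, 0, 0], "spin": 0}

```text
clock: 6.45
position: [0.5699, 0.1279, 0.3797]
ee_rot: [0.638, 0.77, -0.001, -0.0]
ft_force: [-0.9, 0.7, -7.4]
grip_width: 0.135
grasp_force: 40.3
```

>>> arm_command:
  plan:
    - {"dp": [0, 0, 0], "spin": 0}
    - {"dp": [0, 0, 0], "spin": 0}

```text
clock: 6.65
position: [0.5703, 0.1279, 0.3813]
ee_rot: [0.638, 0.77, 0.001, 0.0]
ft_force: [0.9, -0.5, -7.1]
grip_width: 0.137
grasp_force: 40.3
```

Next I lower in small steps with a soft grip, so the carrier can pivot onto the slope.

>>> arm_command:
  plan:
    - {"dp": [0, 0, 4], "spin": 0}
    - {"dp": [0, 0, 4], "spin": 0}
    - {"dp": [0, 0, 3], "spin": 0}
    - {"dp": [0, 0, 0], "spin": 0}
  newtons: 20

```text
clock: 7.05
position: [0.5699, 0.1279, 0.369]
ee_rot: [0.638, 0.77, -0.0, -0.0]
ft_force: [0.2, 0.9, -7.1]
grip_width: 0.132
grasp_force: 40.3
```

>>> arm_command:
  plan:
    - {"dp": [0, 0, 3], "spin": 0}
    - {"dp": [0, 0, 0], "spin": 0}
    - {"dp": [0, 0, 0], "spin": 0}

```text
clock: 7.35
position: [0.5701, 0.1277, 0.3671]
ee_rot: [0.638, 0.77, 0.0, 0.0]
ft_force: [-3.9, -1.7, -0.7]
grip_width: 0.136
grasp_force: 41.4
```

>>> arm_command:
  plan:
    - {"dp": [0, 0, 2], "spin": 0}
    - {"dp": [0, 0, 2], "spin": 0}
    - {"dp": [0, 0, 0], "spin": 0}
    - {"dp": [0, 0, 0], "spin": 0}
  grip: 1
  newtons: 20

```text
clock: 7.75
position: [0.5702, 0.1276, 0.3634]
ee_rot: [0.638, 0.77, 0.0, 0.0]
ft_force: [-3.2, -2.9, 3.9]
grip_width: 0.133
grasp_force: 42.2
```

```bash
python3 -c "
from h import *
import cv2
plan(.5696,.1267,.3625,.185,1); print(manip.get_obs()['torque'],manip.get_obs()['ft_force'])
s=viewer.camera('scene');w=viewer.camera('wrist')
cv2.imwrite('pics/m4.png',np.hstack([cv2.resize(s[110:290,230:470],(533,400),interpolation=cv2.INTER_CUBIC),cv2.resize(w[:,120:520],(260,400))]))
"
```

```text
clock 7.75 pos [0.5702 0.1276 0.3634] yaw 0.1867 D [-0.6 -0.9 -0.9] da -0.002
0 [-1.0, -1.0, 1.0] spin 0.002
[-0.28697271  1.23229816  0.26675054] [-3.20152954 -2.93586228  3.90001146]
```

View pics/m4.png

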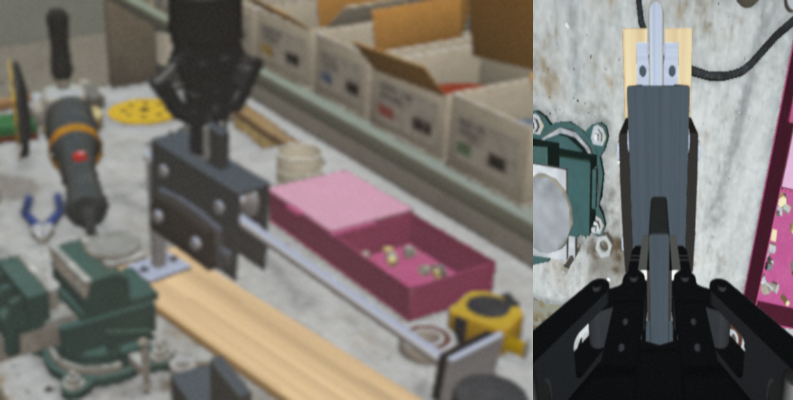

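The carrier sits on the bar, with the bar inside the U below the tab and the tool at seated height. It bears on the bar with about 11 N, so I release it.

>>> arm_command:
  plan:
    - {"dp": [0, -1, 0], "spin": 0}
    - {"dp": [0, 0, 0], "spin": 0}

```text
clock: 8.05
position: [0.5695, 0.1276, 0.3635]
ee_rot: [0.638, 0.77, 0.001, 0.001]
ft_force: [-0.5, -1.4, 4.4]
grip_width: 0.138
grasp_force: 42.2
```

>>> arm_command:
  plan:
    - {"dp": [0, 0, 0], "spin": 0}
    - {"dp": [0, 0, 0], "spin": 0}
    - {"dp": [0, 0, -15], "spin": 0}
    - {"dp": [0, 0, -40], "spin": 0}
    - {"dp": [0, 0, -45], "spin": 0}
  grip: -1

```text
clock: 8.55
position: [0.5687, 0.1278, 0.464]
ee_rot: [0.638, 0.77, -0.001, -0.0]
ft_force: [1.3, 1.2, 0.2]
grip_width: 0.964
grasp_force: 0.0
```

>>> arm_command:
  plan:
    - {"dp": [0, 0, -40], "spin": 0}
    - {"dp": [0, 0, 0], "spin": 0}
    - {"dp": [0, 0, 0], "spin": 0}
    - {"dp": [0, 0, 0], "spin": 0}
    - {"dp": [0, 0, 0], "spin": 0}

```text
clock: 9.05
position: [0.569, 0.1278, 0.5017]
ee_rot: [0.638, 0.77, -0.001, -0.0]
ft_force: [-0.3, -0.1, -0.7]
grip_width: 0.998
grasp_force: 0.0
```

>>> arm_command:
  plan:
    - {"dp": [0, 0, 0], "spin": 0}
    - {"dp": [0, 0, 0], "spin": 0}
    - {"dp": [0, 0, 0], "spin": 0}
    - {"dp": [0, 0, 0], "spin": 0}
    - {"dp": [0, 0, 0], "spin": 0}

```text
clock: 9.55
position: [0.5691, 0.1277, 0.5027]
ee_rot: [0.638, 0.77, -0.0, -0.0]
ft_force: [-0.2, -0.3, -0.9]
grip_width: 1.001
grasp_force: 0.0
```

>>> arm_command:
  plan:
    - {"dp": [0, 0, 0], "spin": 0}
    - {"dp": [0, 0, 0], "spin": 0}
    - {"dp": [0, 0, 0], "spin": 0}
    - {"dp": [0, 0, 0], "spin": 0}
    - {"dp": [0, 0, 0], "spin": 0}

```text
clock: 10.05
position: [0.5691, 0.1277, 0.5027]
ee_rot: [0.638, 0.77, 0.0, -0.0]
ft_force: [0.0, 0.6, -0.3]
grip_width: 0.999
grasp_force: 0.0
```

>>> arm_command:
  plan:
    - {"dp": [0, 0, 0], "spin": 0}
    - {"dp": [0, 0, 0], "spin": 0}
    - {"dp": [0, 0, 0], "spin": 0}
    - {"dp": [0, 0, 0], "spin": 0}
    - {"dp": [0, 0, 0], "spin": 0}

```text
clock: 10.55
position: [0.5691, 0.1277, 0.5027]
ee_rot: [0.638, 0.77, 0.0, -0.0]
ft_force: [0.3, 0.5, -0.5]
grip_width: 0.999
grasp_force: 0.0
```

>>> arm_command:
  plan:
    - {"dp": [0, 0, 0], "spin": 0}
    - {"dp": [0, 0, 0], "spin": 0}
    - {"dp": [0, 0, 0], "spin": 0}
    - {"dp": [0, 0, 0], "spin": 0}
    - {"dp": [0, 0, 0], "spin": 0}

```text
clock: 11.05
position: [0.5691, 0.1277, 0.5027]
ee_rot: [0.638, 0.77, 0.0, -0.0]
ft_force: [-0.1, 0.5, 0.5]
grip_width: 1.002
grasp_force: 0.0
```

>>> arm_command:
  plan:
    - {"dp": [0, 0, 0], "spin": 0}
    - {"dp": [0, 0, 0], "spin": 0}
    - {"dp": [0, 0, 0], "spin": 0}
    - {"dp": [0, 0, 0], "spin": 0}
    - {"dp": [0, 0, 0], "spin": 0}

```text
clock: 11.55
position: [0.5691, 0.1277, 0.5027]
ee_rot: [0.638, 0.77, 0.0, -0.0]
ft_force: [-0.5, 0.0, -0.1]
grip_width: 1.0
grasp_force: 0.0
```

```bash
python3 -c "
from h import *
import cv2
s=viewer.camera('scene');t=viewer.camera('top');k=cam('scene')
print(manip.get_obs()['clock'],[(d['position'],d['score']) for d in finder.find_in('scene','carrier_grip')[:2]])
s2=viewer.camera('scene'); print('diff',cv2.absdiff(s,s2)[110:330,230:470].mean())
e=np.array([.1837*.9945,-.983*.9945,-.1048]);st=np.array([.5696,.1267,.143])+.35*e
g=st-.078*e+.064*np.array([.1837*.1048,-.983*.1048,.9945]); print('expected px (crop)',(proj(k,g)-[230,110])*[533/240,400/180],'top px',(proj(cam('top'),g)-[330,130])*2.6)
cv2.imwrite('pics/m5.png',np.hstack([cv2.resize(s[110:290,230:470],(533,400),interpolation=cv2.INTER_CUBIC),cv2.resize(t[130:284,330:430],(260,400),interpolation=cv2.INTER_CUBIC)]))
"
```

```text
11.65 [([0.5976, -0.1341, 0.1251], 0.77)]
diff 2.365707070707071
expected px (crop) [399.67618188 262.46215211] top px [112.24609006  48.0431649 ]
```

View pics/m5.png

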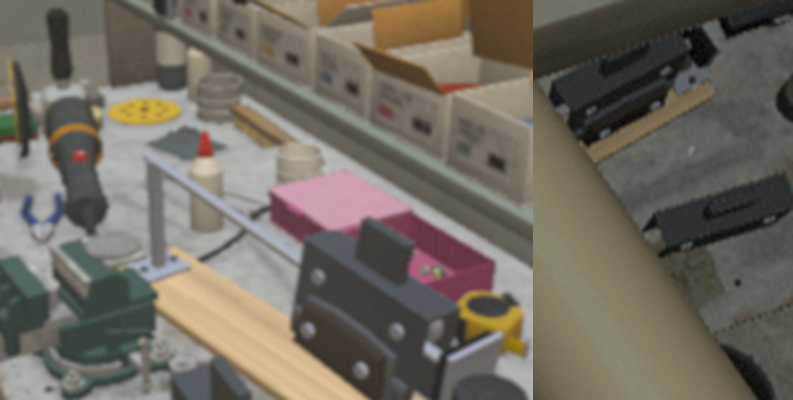

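The tab's middle is at (385,250), against (400,262) expected at the stop. That is about 20 mm short, so it may still be rolling. I'll wait and check again.

>>> arm_command:
  plan:
    - {"dp": [0, 0, 0], "spin": 0}
    - {"dp": [0, 0, 0], "spin": 0}
    - {"dp": [0, 0, 0], "spin": 0}
    - {"dp": [0, 0, 0], "spin": 0}
    - {"dp": [0, 0, 0], "spin": 0}

```text
clock: 12.25
position: [0.5691, 0.1277, 0.5027]
ee_rot: [0.638, 0.77, 0.0, -0.0]
ft_force: [-0.9, 0.5, -0.1]
grip_width: 1.001
grasp_force: 0.0
```

>>> arm_command:
  plan:
    - {"dp": [0, 0, 0], "spin": 0}
    - {"dp": [0, 0, 0], "spin": 0}
    - {"dp": [0, 0, 0], "spin": 0}
    - {"dp": [0, 0, 0], "spin": 0}
    - {"dp": [0, 0, 0], "spin": 0}

```text
clock: 12.75
position: [0.5691, 0.1277, 0.5027]
ee_rot: [0.638, 0.77, 0.0, -0.0]
ft_force: [0.5, 0.2, 0.2]
grip_width: 1.001
grasp_force: 0.0
```

```bash
python3 -c "
from h import *
import cv2
s=viewer.camera('scene');t=viewer.camera('top')
for _ in range(6): viewer.camera('wrist')
s2=viewer.camera('scene')
old=cv2.imread('pics/m5.png')[:,:533]; f=lambda s:cv2.resize(s[110:290,230:470],(533,400),interpolation=cv2.INTER_CUBIC)
T=old[215:285,355:415]
for x in(s,s2): r=cv2.matchTemplate(f(x),T,cv2.TM_CCOEFF_NORMED); print(cv2.minMaxLoc(r)[1::2], 'old (355,215)')
cv2.imwrite('pics/m6.png',np.hstack([f(s2),cv2.resize(t[130:284,330:430],(260,400),interpolation=cv2.INTER_CUBIC)]))
"
```

```text
(0.7939282059669495, (376, 228)) old (355,215)
(0.7937126755714417, (376, 228)) old (355,215)
```

View pics/m6.png

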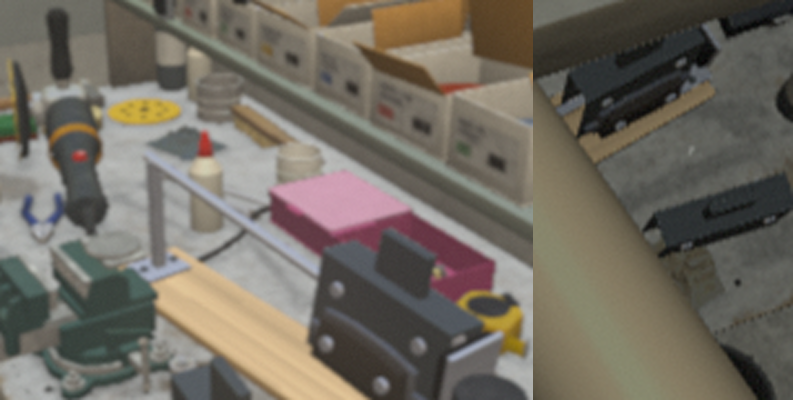

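The carrier is now at rest against the stop: its tab's middle is at about (406,263) against (400,262) expected. The bar is through it and the spare is where it was.

```bash
python3 -c "
from workcell import manip
print(manip.hand_in())"
```

```text
the job is handed in; nothing more can be done
None
```

The loaded carrier was set on the raised end and let go; it rolled down by itself and rests against the stop. The empty carrier was not touched, and the job is handed in at about 13 s, with no verdict returned.

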